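# Find the rattling parts case on the welding bench

## Robot

A 6-joint arm with a two-finger parallel gripper is mounted at the origin on the work surface. World frame = base frame: x ahead of the robot, y to its left, z up, the work surface at z = 0. Lengths are in m, angles in degrees, forces in N, time in s.
With the tool pointing down it reaches from about 0.4 to 0.825 m from the base axis. Payload 7 kg.
Tool frame: the origin (TCP) lies on the centre line of the jaws, within the pads' length; the fingertips stand 11 mm ahead of it and the grasp point (between the pads) lies 8 mm behind it; z points along the fingers, y is the line along which they close (so a half turn about z gives the same grasp; the last joint's range is limited). The gripper opens to 88 mm and grips with 3 to 60 N. Pads are 19 mm wide; open, the fingers measure 130 mm over their backs; the gripper's body (78 mm by 193 mm) begins 47 mm behind the grasp point.
Start: joints at [-60.098, 20.546, 0.682, 0, -70.136, -16.507], TCP at [0.156, -0.657, 0.238] pointing down, gripper open.
Joint ranges: [-176.03, 176.03], [-82.01, 121.73], [-58.28, 71.71], [-173.87, 95.51], [-174.79, -0.11], [-173.66, 173.66]. Speed limits (degrees/s): [136.94, 136.94, 172.46, 180, 180, 180].

## Interface

Orientations are given as [roll, pitch, yaw] about the fixed x, y, z axes, in that order (R = Rz(yaw) Ry(pitch) Rx(roll)).
In Python, from plant import r, capture, camera_model, job gives the robot as it stands.
- The arm moves only by the tool drive_tool, never from a script. Its argument "increments" is a list that holds one entry, the list of rows, each a list of 5 numbers: the gripper's target within -1 to 1 (fully open at 1, half-way at 0, shut at -1), then the shift along the tool's x, y, z scaled (see below), then the turn about the tool's z scaled (see below). In form: [[[gripper, tx, ty, tz, roll], ...]]. A call has 1 to 5 rows; each row is the pose to reach, as a shift and turn from the pose commanded when the call began, along the tool's axes at that moment, turning the shorter way round; what a row does not reach only later rows make up. The controller multiplies each number of a shift by 120 mm and each number of a turn by 360 degrees. A row lasts 1/8 s, in which the tool goes at most 62.5 mm and 10.7 degrees, less where a joint would pass 70% of its speed; a pose out of reach is approached as far as the arm can. A call with a number of a shift or a turn outside -1 to 1 is refused whole. A call with a gripper value outside its range is refused whole. The fingers move at their own pace and stop on an object; "squeeze" is the grip in N (left out, the last holds). Time passes only in rows, so rows that repeat a pose let the fingers close. It gives the time, the measured TCP pose, the force, the opening and the grip force at its end, in the units of the state.
- r.get_state(): the state, without advancing time (a new reading comes with each control period).
- capture(name): name is "side" or "top"; returns the picture (420x560x3 uint8, red, green, blue); there is no depth.
- camera_model(name): a dict with "camera_matrix" (3x3 intrinsics, pixels), "rvec" (rotation vector, rad) and "tvec" (3), from world to camera coordinates, as OpenCV has them. Camera axes: x right, y down, z forward; pixel columns grow to the right and rows downward; lengths in m; the calibration is good to about 2 mm. A picture is of the moment at which its call begins. camera_model takes no time and is no camera call.
- job.close_job(): hands the job in; it is judged then, once.
The state is a dict: "time_s": time; "joints": joint angles; "qd": joint speeds; "joint_torque": joint torques, N m; "tcp_pos": TCP position; "eef_rot": TCP orientation; "contact_force": force on the tool from outside, world axes, zero at the start; "moment": the same for the moment, N m; "gripper_width": finger opening in m; "gripper_force": force on a finger pad.
Only numpy, scipy, OpenCV 4.12 (cv2) and the standard library are available. Lean on these libraries where they do the work, as an engineer would, in place of code of your own. Each camera call takes 0.05 s, during which the arm holds its last target. There are 200 camera calls.

## Task

One of the three sealed blue cases standing on the fire bricks has a loose piece of steel in it. Pick the cases up one at a time and shake or rock them lengthways, so that anything loose slides from end to end, to find the one that rattles; a case that does not rattle goes back level on the middle of its own brick. Finish while holding the rattling case in the gripper, presented forward over the yellow-edged hand-over plate, level, still and about 15 cm up: do not put it down or let go. Leave the other things on the bench alone.

Things in the scene. Friction and masses are not known exactly. Their poses are not given: they have to be found in the camera images.
- case_1: Sealed hollow steel case, blue, with flush bare-steel lid, black sealing strip and blank yellow label on top: 120 long (x) x 48 wide (y) x 50 mm high (z). Origin: centre of underside. 0.45 to 0.7 kg with contents, each case differing: weight does not tell which rattles. Starts level in the middle of brick 1, its length along the brick's.
- case_2: Same as case_1, on brick 2. In one of the three (drawn anew each time) a loose smooth steel slug, 35 mm across, 34 mm high, 0.25 kg, can slide along the case's length from the middle up to 37 mm either way. It slides when the case is tilted lengthways past about 12 degrees (30 is sure), and stays where it stopped when level again.
- case_3: Same as case_1, on brick 3. In the two cases that do not rattle the contents, 0.25 kg, are packed tight and do not move.
- brick_1 (a point): Middle of the top face of fire brick 1 (the leftmost seen from the robot), fixed, 32 mm above the bench: top 150 (x) x 100 (y) mm, sand-coloured. x along the brick's length, z up. The bricks stand in a row, 108 mm from middle to middle, so neighbouring cases are 60 mm apart.
- brick_2 (a point): Middle of the top face of fire brick 2 (the middle one), fixed, 32 mm above the bench: top 150 (x) x 100 (y) mm, sand-coloured. x along the brick's length, z up. The bricks stand in a row, 108 mm from middle to middle, so neighbouring cases are 60 mm apart.
- brick_3 (a point): Middle of the top face of fire brick 3 (the rightmost seen from the robot), fixed, 32 mm above the bench: top 150 (x) x 100 (y) mm, sand-coloured. x along the brick's length, z up. The bricks stand in a row, 108 mm from middle to middle, so neighbouring cases are 60 mm apart.
- plate: Fixed hand-over plate on the far side of the bench, 90 (x) x 120 (y) x 6 mm, dark steel with a yellow painted edge. Origin: centre of its underside, on the bench.
- spray_can: Bystander: red spray can, 56 mm diameter, 170 mm tall, standing to the left of the bricks. Origin: centre of its underside.
- coupon: Bystander: loose dark steel coupon 100 x 75 x 10 mm lying to the right of the bricks. Origin: centre of its underside.
- brush: Bystander: hand brush lying flat at the far right of the bench. Origin: near the middle of its length.

How it is judged (in metres and radians):
On the way:
1. the rattling case is lifted off its brick and its loose slug has slid to an end of it (((distance between slug and case_1 below 0.065 m and height (world z) of case_1 above 0.06 m and x of slug in the frame of case_1 below -0.025 m) or (distance between slug and case_1 below 0.065 m and height (world z) of case_1 above 0.06 m and x of slug in the frame of case_1 above 0.025 m) or (distance between slug and case_2 below 0.065 m and height (world z) of case_2 above 0.06 m and x of slug in the frame of case_2 below -0.025 m) or (distance between slug and case_2 below 0.065 m and height (world z) of case_2 above 0.06 m and x of slug in the frame of case_2 above 0.025 m) or (distance between slug and case_3 below 0.065 m and height (world z) of case_3 above 0.06 m and x of slug in the frame of case_3 below -0.025 m) or (distance between slug and case_3 below 0.065 m and height (world z) of case_3 above 0.06 m and x of slug in the frame of case_3 above 0.025 m))).
At the end, for the whole second after the job is handed in: Fingers hold the rattling case level (0.2 rad) and still, within 60 mm of the plate's centre seen from above, underside 90 to 300 mm above the bench; the other two cases stand level (0.12 rad) and still on their own bricks within 35 mm of the middle (((distance between slug and case_1 below 0.065 m and horizontal distance between case_1 and plate below 0.06 m and height (world z) of case_1 between 0.09 and 0.3 m and angle between case_1's own z axis and vertical below 0.2 rad and contact force between case_1 and the fingers above 2 N and linear speed of case_1 below 0.05 m/s and (horizontal distance between case_2 and brick_2 below 0.035 m and angle between case_2's own z axis and vertical below 0.12 rad and height (world z) of case_2 between 0.026 and 0.04 m and linear speed of case_2 below 0.03 m/s) and (horizontal distance between case_3 and brick_3 below 0.035 m and angle between case_3's own z axis and vertical below 0.12 rad and height (world z) of case_3 between 0.026 and 0.04 m and linear speed of case_3 below 0.03 m/s)) or (distance between slug and case_2 below 0.065 m and horizontal distance between case_2 and plate below 0.06 m and height (world z) of case_2 between 0.09 and 0.3 m and angle between case_2's own z axis and vertical below 0.2 rad and contact force between case_2 and the fingers above 2 N and linear speed of case_2 below 0.05 m/s and (horizontal distance between case_1 and brick_1 below 0.035 m and angle between case_1's own z axis and vertical below 0.12 rad and height (world z) of case_1 between 0.026 and 0.04 m and linear speed of case_1 below 0.03 m/s) and (horizontal distance between case_3 and brick_3 below 0.035 m and angle between case_3's own z axis and vertical below 0.12 rad and height (world z) of case_3 between 0.026 and 0.04 m and linear speed of case_3 below 0.03 m/s)) or (distance between slug and case_3 below 0.065 m and horizontal distance between case_3 and plate below 0.06 m and height (world z) of case_3 between 0.09 and 0.3 m and angle between case_3's own z axis and vertical below 0.2 rad and contact force between case_3 and the fingers above 2 N and linear speed of case_3 below 0.05 m/s and (horizontal distance between case_1 and brick_1 below 0.035 m and angle between case_1's own z axis and vertical below 0.12 rad and height (world z) of case_1 between 0.026 and 0.04 m and linear speed of case_1 below 0.03 m/s) and (horizontal distance between case_2 and brick_2 below 0.035 m and angle between case_2's own z axis and vertical below 0.12 rad and height (world z) of case_2 between 0.026 and 0.04 m and linear speed of case_2 below 0.03 m/s)))); the arm keeps its last pose, push and grip.
It fails at once if the spray can was moved more than 30 mm (distance of spray_can from where it was at the start of the episode above 0.03 m).
It fails at once if the coupon was moved more than 30 mm (distance of coupon from where it was at the start of the episode above 0.03 m).
It fails at once if the brush was moved more than 30 mm (distance of brush from where it was at the start of the episode above 0.03 m).
It also fails if it takes over 64 s, if anything falls off the work surface, if the arm or the gripper's body presses on something with over 40 N, if the wrist force passes 120 N, or if a joint passes its speed limit or range.

## Working session

There is one attempt and no reset: what is moved stays moved. The work goes in short steps, Python scripts to look and compute and a tool call to move; the robot and the scene stay as the last step left them, time stands still between calls to the robot, and variables do not carry over. Pictures are saved under pics/ and viewed, at most 10 in all, crops included, and the job is handed in when it is done.

Besides the shell and the picture viewer there is one more tool, called after "Emit:" in YAML: its name, and indented under it one key for each argument. drive_tool: Moves the arm, as the interface text tells. Its arguments: {"type":"object","properties":{"increments":{"type":"array"},"squeeze":{"type":"number"}},"required":["increments"]}

```bash
ls; mkdir -p pics
python3 - <<'E'
from plant import r,capture,camera_model
import cv2,numpy as np
s=r.get_state();print(s)
for n in("top","side"):
    im=capture(n);cv2.imwrite(f"pics/{n}0.png",im[:,:,::-1]);print(n,camera_model(n))
E
```

```text
pics
{'time_s': 0.0, 'joints': array([-6.00973028e+01,  2.05911986e+01,  6.34257564e-01, -2.11950848e-02,
       -7.01386419e+01, -1.65060999e+01]), 'qd': array([-0.03477631, -0.03064371, -0.1068845 , -0.11154277,  0.05934744,
        0.00225621]), 'joint_torque': array([ 4.10204939e-04, -5.82716310e+01,  2.93055224e+01,  6.99775949e+00,
        6.83968668e-03, -1.55963507e-04]), 'tcp_pos': array([ 0.15624554, -0.65616578,  0.23662567]), 'eef_rot': array([ 1.79902695e+02, -8.05584034e-03, -1.66610613e+02]), 'contact_force': array([ 0.06273206, -0.43729757,  0.64340313]), 'moment': array([-0.003006  ,  0.00271546,  0.03695842]), 'gripper_force': 0.0, 'gripper_width': 0.08743541686628817}
top {'camera_matrix': array([[499.30284546,   0.        , 278.28311717],
       [  0.        , 499.30284546, 208.1432618 ],
       [  0.        ,   0.        ,   1.        ]]), 'rvec': array([ 2.21043275, -2.20417741,  0.05722297]), 'tvec': array([0.00292333, 0.52022161, 1.40876433])}
side {'camera_matrix': array([[399.13015943,   0.        , 282.69608738],
       [  0.        , 399.13015943, 210.07781648],
       [  0.        ,   0.        ,   1.        ]]), 'rvec': array([ 0.03753699, -2.79543059,  1.39802059]), 'tvec': array([0.53726797, 0.05514809, 0.98730619])}
```

View pics/top0.png

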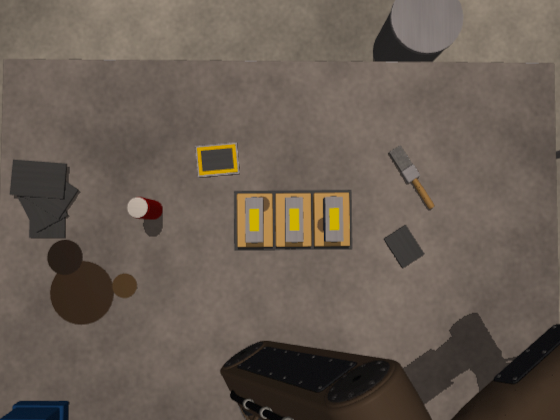

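View pics/side0.png

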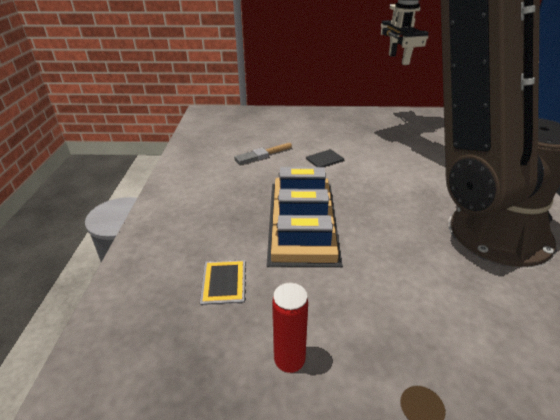

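The top view shows the labels near (254,219), (294,219) and (334,219), the plate at (218,160) and the can at the left, about (145,208). The side view agrees with this.

```bash
cat > h.py <<'E'
import cv2,numpy as np
from plant import r,capture,camera_model
def ray(n,px,z):
    m=camera_model(n);K=m["camera_matrix"];R=cv2.Rodrigues(np.array(m["rvec"]))[0];t=np.array(m["tvec"]).ravel()
    p=cv2.undistortPoints(np.array(px,float).reshape(-1,1,2),K,None).reshape(-1,2)
    d=np.c_[p,np.ones(len(p))]@R;c=-R.T@t
    return c+d*((z-c[2])/d[:,2])[:,None]
def blobs(n,im,lo,hi,amin,z,show=True):
    hsv=cv2.cvtColor(im,cv2.COLOR_RGB2HSV);m=cv2.inRange(hsv,lo,hi)
    out=[]
    for c in cv2.findContours(m,cv2.RETR_EXTERNAL,cv2.CHAIN_APPROX_NONE)[0]:
        if cv2.contourArea(c)<amin: continue
        b=cv2.boxPoints(cv2.minAreaRect(c));w=ray(n,b,z);ce=w.mean(0)
        e=[w[1]-w[0],w[2]-w[1]];L=[np.linalg.norm(v) for v in e];a=e[int(np.argmax(L))]
        out.append((b.mean(0).round(1),ce.round(4),np.round(sorted(L),4),round(np.degrees(np.arctan2(a[1],a[0])),1)))
    return out
def goto(x,y,z,yaw):
    "shift/turn in move units from measured pose"
    s=r.get_state();p=s["tcp_pos"];w=s["eef_rot"][2];c,si=np.cos(np.radians(w)),np.sin(np.radians(w))
    d=np.array([x,y,z])-p
    tx=d@[c,si,0];ty=d@[si,-c,0];t=-((yaw-w+180)%360-180)
    return np.round([tx/.12,ty/.12,-d[2]/.12,t/360],3)
E
python3 - <<'E'
from h import *
for n in("top","side"):
    im=cv2.imread(f"pics/{n}0.png")[:,:,::-1].copy()
    print(n)
    for q in blobs(n,im,(22,150,120),(34,255,255),60,0.082):print("yel",*q)
    for q in blobs(n,im,(20,150,120),(34,255,255),600,0.006):print("plate",*q)
    for q in blobs(n,im,(10,60,90),(21,220,255),250,0.032):print("brick",*q)
    for q in blobs(n,im,(0,180,60),(6,255,255),100,0.1):print("red",*q)
E
```

```text
top
yel [293.5 219.5] [ 0.4869 -0.0359  0.082 ] [0.0243 0.0566] -179.9
yel [253.5 219.5] [0.4866 0.072  0.082 ] [0.0243 0.0566] -179.8
yel [333.5 218.5] [ 0.4899 -0.1439  0.082 ] [0.0244 0.0567] 179.9
yel [216.9 159.3] [0.6492 0.1717 0.082 ] [0.0749 0.104 ] -84.5
plate [216.8 159.2] [0.6597 0.1803 0.006 ] [0.0799 0.1101] -84.5
brick [293.  219.5] [ 0.4878 -0.0366  0.032 ] [0.101  0.1483] 180.0
brick [254.  219.5] [0.4875 0.0724 0.032 ] [0.1008 0.1482] -179.8
brick [331.  218.5] [ 0.4909 -0.1431  0.032 ] [0.1011 0.1485] 179.8
red [152.2 208.8] [0.514  0.3402 0.1   ] [0.049  0.0522] -5.2
side
yel [222.5 281. ] [0.6435 0.2527 0.082 ] [0.0773 0.0968] 96.3
yel [304.5 221.5] [0.4864 0.0717 0.082 ] [0.018  0.0564] -178.6
yel [303.5 194. ] [ 0.4872 -0.0367  0.082 ] [0.0173 0.0568] -178.7
yel [302.5 171. ] [ 0.4884 -0.145   0.082 ] [0.0205 0.0565] -178.7
plate [222.5 281. ] [0.6613 0.1817 0.006 ] [0.0879 0.1101] 96.3
brick [223.  280.5] [0.6543 0.2053 0.032 ] [0.0645 0.0919] 96.8
brick [305.  219.7] [ 0.4821 -0.0216  0.032 ] [0.191  0.3417] -87.8
brick [127.4  64.7] [ 1.471  -1.6713  0.032 ] [1.6334 2.5457] 98.5
red [289.5 336.5] [0.5154 0.3818 0.1   ] [0.0567 0.1287] -87.2
```

Emit:
drive_tool:
  increments:
    - [[1,-0.5,0.48,0,0.02],[1,-1,0.95,0,0.036],[1,-1,0.95,0,0.036]]
  squeeze: 40

```text
time_s: 0.48
tcp_pos: [0.2474, -0.5158, 0.2373]
eef_rot: [180.0, -0.0, -179.6]
contact_force: [1.0, 0.0, 0.8]
gripper_width: 0.0879
gripper_force: 0.0
```

Emit:
drive_tool:
  increments:
    - [[1,-0.34,0.5,0,0],[1,-0.68,1,0,0],[1,-0.68,1,0,0]]

```text
time_s: 0.85
tcp_pos: [0.3286, -0.3948, 0.2377]
eef_rot: [180.0, 0.0, -179.4]
contact_force: [0.4, -0.9, 0.7]
gripper_width: 0.0877
gripper_force: 0.0
```

Emit:
drive_tool:
  increments:
    - [[1,-0.34,0.5,0,0],[1,-0.68,1,0,0],[1,-0.68,1,0,0]]

```text
time_s: 1.23
tcp_pos: [0.4093, -0.2742, 0.2375]
eef_rot: [180.0, 0.0, -179.4]
contact_force: [0.0, -0.4, 0.7]
gripper_width: 0.0877
gripper_force: 0.0
```

Emit:
drive_tool:
  increments:
    - [[1,-0.34,0.5,0,0],[1,-0.68,1,0,0],[1,-0.68,1,0,0],[1,-0.68,1,0,0]]

```text
time_s: 1.72
tcp_pos: [0.4891, -0.155, 0.2371]
eef_rot: [180.0, -0.1, -179.4]
contact_force: [-0.7, -0.6, -0.3]
gripper_width: 0.0879
gripper_force: 0.0
```

```bash
python3 -c "
from h import *
s=r.get_state();print(s['tcp_pos'],s['eef_rot'],s['time_s'],goto(.489,-.1443,.054,-179.5))"
```

```text
[ 0.48907242 -0.15503448  0.2371103 ] [ 1.79997757e+02 -5.64856446e-02 -1.79435587e+02] 1.725 [-0.     0.089  1.526  0.   ]
```

Emit:
drive_tool:
  increments:
    - [[1,0,0.09,0.2,0],[1,0,0.09,0.6,0],[1,0,0.09,0.9,0],[1,0,0.09,0.9,0]]

```text
time_s: 2.22
tcp_pos: [0.486, -0.1464, 0.1274]
eef_rot: [-180.0, -0.3, -179.7]
contact_force: [-0.2, 0.2, -0.5]
gripper_width: 0.0878
gripper_force: 0.0
```

Emit:
drive_tool:
  increments:
    - [[1,0,0,0.2,0],[1,0,0,0.4,0],[1,0,0,0.55,0],[1,0,0,0.63,0],[1,0,0,0.63,0]]

```text
time_s: 2.85
tcp_pos: [0.4889, -0.1457, 0.0545]
eef_rot: [-180.0, 0.0, -179.6]
contact_force: [-0.5, -1.2, 0.1]
gripper_width: 0.0876
gripper_force: 0.0
```

Emit:
drive_tool:
  increments:
    - [[-1,0,0,0,0],[-1,0,0,0,0],[-1,0,0,0,0],[-1,0,0,0,0],[-1,0,0,0,0]]
  squeeze: 50

```text
time_s: 3.48
tcp_pos: [0.4887, -0.1452, 0.0541]
eef_rot: [180.0, 0.0, -179.6]
contact_force: [-0.0, 0.3, 2.1]
gripper_width: 0.0478
gripper_force: 50.0
```

Emit:
drive_tool:
  increments:
    - [[-1,0,0,-0.2,0],[-1,0,0,-0.5,0],[-1,0,0,-0.8,0],[-1,0,0,-1,0],[-1,0,0,-1,0]]

```text
time_s: 4.1
tcp_pos: [0.4891, -0.1451, 0.1748]
eef_rot: [180.0, 0.1, -179.6]
contact_force: [0.9, -0.3, -5.4]
gripper_width: 0.0475
gripper_force: 50.0
```

Emit:
drive_tool:
  increments:
    - [[-1,0,0,0,0],[-1,0,0,0,0],[-1,0,0,0,0]]

```text
time_s: 4.47
tcp_pos: [0.4881, -0.1453, 0.1729]
eef_rot: [-180.0, -0.1, -179.6]
contact_force: [1.3, 1.0, -5.5]
gripper_width: 0.0475
gripper_force: 50.0
```

```bash
cat > m.py <<'E'
from h import *
from plant import capture
import sys
a=[]
im=capture("side")
for i in range(4):
    s=r.get_state();a.append(np.r_[s['contact_force'],s['moment']]);capture("top")
print(s['time_s'],s['tcp_pos'],s['eef_rot'],s['gripper_width'],s['gripper_force']);print(np.mean(a,0).round(3),np.std(a,0).round(3))
cv2.imwrite(f"pics/{sys.argv[1]}.png",im[:,:,::-1])
E
python3 m.py c3a
```

```text
4.675 [ 0.48858657 -0.14527602  0.17368349] [-1.79997436e+02 -2.80343357e-02 -1.79566229e+02] 0.04799431591244097 49.97700311243534
[ 3.170e-01 -1.830e-01 -5.769e+00 -1.000e-03 -6.000e-03 -2.300e-02] [0.074 0.784 0.432 0.021 0.015 0.027]
```

View pics/c3a.png

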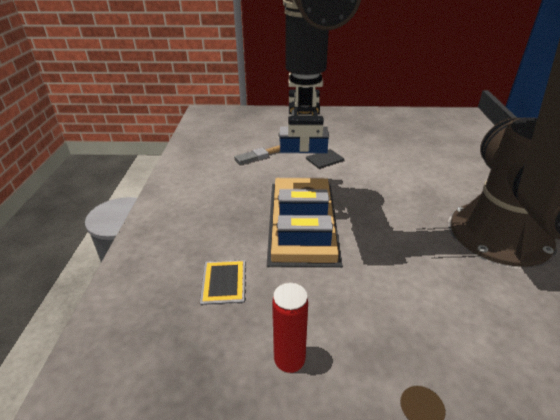

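Case 3 is held level near (303,140). Now I'll shake it lengthways and compare the moment about y. A loose slug at an end would shift it by about 0.09 N m.

Emit:
drive_tool:
  increments:
    - [[-1,-0.52,0,0,0],[-1,-1,0,0,0],[-1,-0.5,0,0,0],[-1,0,0,0,0],[-1,0,0,0,0]]

```text
time_s: 5.35
tcp_pos: [0.4839, -0.1454, 0.1728]
eef_rot: [180.0, -0.2, -179.6]
contact_force: [-0.0, 0.5, -4.6]
gripper_width: 0.0482
gripper_force: 50.0
```

Emit:
drive_tool:
  increments:
    - [[-1,0,0,0,0],[-1,0,0,0,0],[-1,0,0,0,0]]

```text
time_s: 5.72
tcp_pos: [0.4894, -0.1452, 0.174]
eef_rot: [180.0, 0.0, -179.6]
contact_force: [0.2, 0.1, -5.9]
gripper_width: 0.0481
gripper_force: 50.0
```

```bash
python3 m.py c3b
```

```text
5.925 [ 0.48885396 -0.14524719  0.17383875] [-1.79998671e+02 -1.10090312e-02 -1.79565516e+02] 0.047537663625523044 49.98721048235893
[ 2.100e-02  5.000e-02 -5.525e+00 -2.600e-02 -3.000e-03 -1.400e-02] [0.322 0.218 0.566 0.016 0.022 0.024]
```

Emit:
drive_tool:
  increments:
    - [[-1,-0.5,0,0,0],[-1,-1,0,0,0],[-1,-1,0,0,0],[-1,-1,0,0,0],[-1,-1,0,0,0]]

```text
time_s: 6.6
tcp_pos: [0.6077, -0.1444, 0.174]
eef_rot: [180.0, -0.0, -179.6]
contact_force: [0.8, -0.2, -6.1]
gripper_width: 0.0474
gripper_force: 50.0
```

```bash
python3 m.py c3c
```

```text
6.8 [ 0.60826333 -0.14439101  0.17463877] [ 1.79995499e+02  5.30684134e-02 -1.79566241e+02] 0.04795958236440008 49.987139850854874
[-0.475 -0.111 -5.096 -0.011  0.057 -0.008] [0.584 0.72  0.261 0.029 0.023 0.034]
```

```bash
sed -i 's/range(4)/range(12)/' m.py; python3 m.py c3d
```

```text
7.45 [ 0.60865253 -0.1443533   0.17391746] [ 1.79999589e+02 -4.42446555e-03 -1.79562380e+02] 0.047852099522820574 49.9871776252985
[ 1.00e-03 -1.08e-01 -5.23e+00 -1.00e-03 -1.80e-02  4.00e-03] [0.518 0.534 0.493 0.036 0.022 0.028]
```

Emit:
drive_tool:
  increments:
    - [[-1,0.5,0,0,0],[-1,1,0,0,0],[-1,1,0,0,0],[-1,1,0,0,0],[-1,1,0,0,0]]

```text
time_s: 8.12
tcp_pos: [0.4898, -0.1452, 0.1742]
eef_rot: [-180.0, 0.1, -179.6]
contact_force: [0.0, -0.1, -5.3]
gripper_width: 0.048
gripper_force: 50.0
```

```bash
python3 m.py c3e
```

```text
8.725 [ 0.48868226 -0.14525778  0.17393502] [ 1.79999937e+02 -1.72197846e-03 -1.79562900e+02] 0.04790397368584045 49.98724803328514
[-7.000e-03 -3.500e-02 -5.312e+00 -5.000e-03  0.000e+00 -1.000e-03] [0.602 0.55  0.478 0.033 0.02  0.03 ]
```

Emit:
drive_tool:
  increments:
    - [[-1,-0.1,0,0,0],[-1,-0.4,0,0,0],[-1,-0.9,0,0,0],[-1,-0.4,0,0,0],[-1,-0.2,0,0,0]]

```text
time_s: 9.4
tcp_pos: [0.5112, -0.145, 0.1703]
eef_rot: [-180.0, -0.5, -179.6]
contact_force: [-1.2, 0.5, -3.9]
gripper_width: 0.048
gripper_force: 50.0
```

Emit:
drive_tool:
  increments:
    - [[-1,0,0,0,0],[-1,0,0,0,0],[-1,0,0,0,0]]

```text
time_s: 9.78
tcp_pos: [0.5136, -0.1451, 0.1743]
eef_rot: [-180.0, 0.1, -179.6]
contact_force: [-0.1, 1.1, -5.7]
gripper_width: 0.0482
gripper_force: 50.0
```

```bash
python3 m.py c3f
```

```text
10.375 [ 0.51268484 -0.1451001   0.17399382] [ 1.79999100e+02  5.64267336e-03 -1.79567296e+02] 0.04790514060752328 49.99196492135525
[-3.600e-02 -1.660e-01 -5.502e+00  4.000e-03  1.800e-02 -1.400e-02] [0.549 0.269 0.399 0.022 0.022 0.029]
```

Emit:
drive_tool:
  increments:
    - [[-1,0.1,0,0,0],[-1,0.4,0,0,0],[-1,0.9,0,0,0],[-1,0.4,0,0,0],[-1,0.2,0,0,0]]

```text
time_s: 11.05
tcp_pos: [0.4892, -0.1456, 0.1757]
eef_rot: [-180.0, 0.3, -179.5]
contact_force: [1.3, -0.2, -5.4]
gripper_width: 0.0475
gripper_force: 50.0
```

Emit:
drive_tool:
  increments:
    - [[-1,0,0,0,0],[-1,0,0,0,0],[-1,0,0,0,0]]

```text
time_s: 11.42
tcp_pos: [0.4877, -0.1453, 0.1738]
eef_rot: [180.0, -0.0, -179.6]
contact_force: [-0.4, 0.5, -5.8]
gripper_width: 0.0479
gripper_force: 50.0
```

```bash
python3 m.py c3g
```

```text
12.025 [ 0.48864738 -0.14527488  0.17393649] [-1.79998193e+02 -3.89755720e-03 -1.79561952e+02] 0.04768157464353316 49.998067170381546
[ 1.380e-01 -1.190e-01 -5.121e+00 -4.000e-03  3.700e-02  1.200e-02] [0.676 0.412 0.534 0.029 0.024 0.027]
```

Emit:
drive_tool:
  increments:
    - [[-1,0,0,0.3,0],[-1,0,0,0.6,0],[-1,0,0,0.85,0],[-1,0,0,0.96,0],[-1,0,0,1,0]]

```text
time_s: 12.7
tcp_pos: [0.4886, -0.1454, 0.054]
eef_rot: [-180.0, -0.1, -179.5]
contact_force: [-18.9, 9.6, 45.4]
gripper_width: 0.0477
gripper_force: 50.0
```

Emit:
drive_tool:
  increments:
    - [[-1,0,0,0,0],[1,0,0,0,0],[1,0,0,0,0],[1,0,0,0,0],[1,0,0,-0.2,0]]

```text
time_s: 13.32
tcp_pos: [0.4876, -0.1453, 0.0771]
eef_rot: [-180.0, -0.2, -179.6]
contact_force: [0.1, -0.1, -0.7]
gripper_width: 0.0823
gripper_force: 0.0
```

Emit:
drive_tool:
  increments:
    - [[1,0,0,-0.4,0],[1,0.017,0.3,-0.4,0],[1,0.017,0.7,-0.4,0],[1,0.017,0.91,-0.4,0],[1,0.017,0.91,-0.4,0]]

```text
time_s: 13.95
tcp_pos: [0.4861, -0.0346, 0.1264]
eef_rot: [180.0, 0.1, -179.4]
contact_force: [-0.1, -0.4, -0.5]
gripper_width: 0.0882
gripper_force: 0.0
```

Emit:
drive_tool:
  increments:
    - [[1,0,0,0.2,0],[1,0,0,0.45,0],[1,0,0,0.6,0],[1,0,0,0.6,0]]

```text
time_s: 14.45
tcp_pos: [0.4849, -0.037, 0.0529]
eef_rot: [-179.9, -0.2, -179.6]
contact_force: [-0.7, -0.1, 0.1]
gripper_width: 0.0874
gripper_force: 0.0
```

Emit:
drive_tool:
  increments:
    - [[-1,0,0,0,0],[-1,0,0,0,0],[-1,0,0,0,0],[-1,0,0,0,0]]

```text
time_s: 14.95
tcp_pos: [0.486, -0.036, 0.0544]
eef_rot: [180.0, 0.0, -179.6]
contact_force: [-0.1, -0.4, 0.6]
gripper_width: 0.0531
gripper_force: 0.0
```

Emit:
drive_tool:
  increments:
    - [[-1,0,0,-0.2,0],[-1,0,0,-0.5,0],[-1,0,0,-0.8,0],[-1,0,0,-1,0],[-1,0,0,-1,0]]

```text
time_s: 15.58
tcp_pos: [0.4863, -0.0358, 0.175]
eef_rot: [179.9, 0.1, -179.6]
contact_force: [-0.0, -0.4, -6.9]
gripper_width: 0.0475
gripper_force: 50.0
```

```bash
python3 m.py c2a
```

```text
16.175 [ 0.48572994 -0.03609314  0.17372158] [-1.79993851e+02 -2.42299151e-02 -1.79564599e+02] 0.047789149755318394 49.980085641145706
[ 0.009 -0.029 -5.453 -0.008  0.039 -0.007] [0.466 0.558 0.576 0.03  0.048 0.035]
```

Emit:
drive_tool:
  increments:
    - [[-1,-0.1,0,0,0],[-1,-0.4,0,0,0],[-1,-0.9,0,0,0],[-1,-0.4,0,0,0],[-1,-0.2,0,0,0]]

```text
time_s: 16.85
tcp_pos: [0.5082, -0.0362, 0.17]
eef_rot: [-179.9, -0.5, -179.6]
contact_force: [-0.4, -0.3, -4.6]
gripper_width: 0.0476
gripper_force: 50.0
```

Emit:
drive_tool:
  increments:
    - [[-1,0,0,0,0],[-1,0,0,0,0],[-1,0,0,0,0]]

```text
time_s: 17.23
tcp_pos: [0.5107, -0.0358, 0.1743]
eef_rot: [180.0, 0.1, -179.6]
contact_force: [-0.3, -0.3, -5.9]
gripper_width: 0.0479
gripper_force: 50.0
```

```bash
python3 m.py c2b
```

```text
17.825 [ 0.50977225 -0.0358896   0.17397709] [ 1.79998892e+02  1.46966961e-03 -1.79563766e+02] 0.047472093183017476 49.98324550688267
[-0.032  0.127 -5.068 -0.022  0.022 -0.015] [0.484 0.459 0.378 0.031 0.018 0.025]
```

Emit:
drive_tool:
  increments:
    - [[-1,0.1,0,0,0],[-1,0.4,0,0,0],[-1,0.9,0,0,0],[-1,0.4,0,0,0],[-1,0.2,0,0,0]]

```text
time_s: 18.5
tcp_pos: [0.4865, -0.0362, 0.1762]
eef_rot: [179.9, 0.3, -179.5]
contact_force: [0.1, 1.1, -4.1]
gripper_width: 0.0473
gripper_force: 50.0
```

Emit:
drive_tool:
  increments:
    - [[-1,0,0,0,0],[-1,0,0,0,0],[-1,0,0,0,0]]

```text
time_s: 18.88
tcp_pos: [0.485, -0.0362, 0.1738]
eef_rot: [-180.0, -0.0, -179.6]
contact_force: [-0.0, -0.7, -5.0]
gripper_width: 0.0476
gripper_force: 50.0
```

```bash
python3 m.py c2c
python3 - <<'E'
import cv2,numpy as np
a=[cv2.resize(cv2.imread(f"pics/{n}.png")[100:270,230:360],None,fx=3,fy=3) for n in("c2a","c2c")]
cv2.imwrite("pics/crop1.png",np.hstack(a))
E
```

```text
19.475 [ 0.48575702 -0.03611724  0.17392598] [-1.79997391e+02 -6.06639991e-03 -1.79564917e+02] 0.04739995404121191 49.98329870402813
[ 8.500e-02  1.580e-01 -4.939e+00 -8.000e-03 -2.000e-03  3.000e-03] [0.294 0.488 0.318 0.027 0.03  0.03 ]
```

View pics/crop1.png

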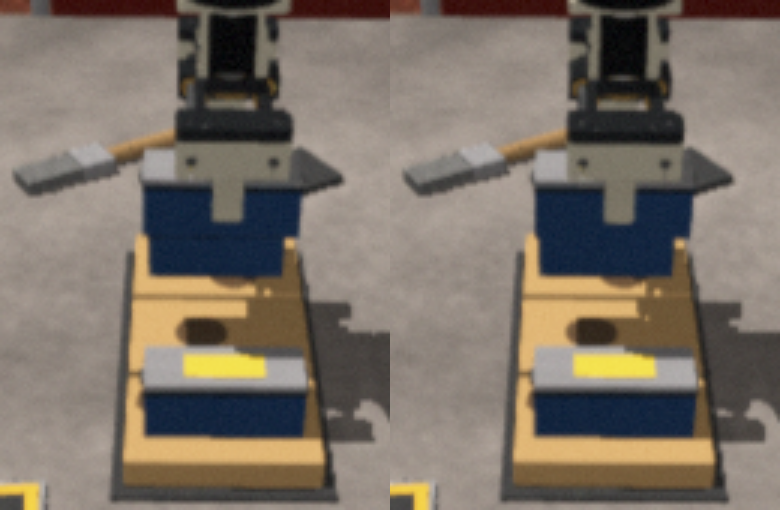

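Case 2 shows no moment swing either. I'll put it back softly and go to case 1.

Emit:
drive_tool:
  increments:
    - [[-1,0,0,0.4,0],[-1,0,0,0.8,0],[-1,0,0,0.9,0],[-1,0,0,0.94,0],[-1,0,0,0.97,0]]

```text
time_s: 20.15
tcp_pos: [0.485, -0.0367, 0.0627]
eef_rot: [-179.9, -0.1, -179.4]
contact_force: [-29.2, 4.5, 68.9]
gripper_width: 0.048
gripper_force: 50.0
```

Emit:
drive_tool:
  increments:
    - [[-1,0,0,0.015,0],[-1,0,0,0.03,0],[-1,0,0,0.03,0]]

```text
time_s: 20.52
tcp_pos: [0.4869, -0.0367, 0.0607]
eef_rot: [-179.9, 0.2, -179.4]
contact_force: [-25.4, 0.6, 62.7]
gripper_width: 0.0475
gripper_force: 50.0
```

Emit:
drive_tool:
  increments:
    - [[1,0,0,0,0],[1,0,0,0,0],[1,0,0,0,0],[1,0,0,-0.2,0],[1,0,0,-0.6,0]]

```text
time_s: 21.15
tcp_pos: [0.4846, -0.0364, 0.1251]
eef_rot: [-179.9, -0.3, -179.6]
contact_force: [1.5, -0.5, 0.5]
gripper_width: 0.0867
gripper_force: 0.0
```

Emit:
drive_tool:
  increments:
    - [[1,0,0.3,0,0],[1,0,0.7,0,0],[1,0,0.9,0,0],[1,0,0.9,0,0],[1,0,0.9,0,0]]

```text
time_s: 21.78
tcp_pos: [0.4848, 0.0716, 0.1257]
eef_rot: [-180.0, -0.0, -179.5]
contact_force: [0.3, -0.1, -0.9]
gripper_width: 0.0876
gripper_force: 0.0
```

Emit:
drive_tool:
  increments:
    - [[1,0,0,0.2,0],[1,0,0,0.45,0],[1,0,0,0.6,0],[1,0,0,0.6,0]]

```text
time_s: 22.28
tcp_pos: [0.484, 0.0705, 0.0528]
eef_rot: [-179.9, -0.2, -179.6]
contact_force: [0.7, 0.1, -0.4]
gripper_width: 0.0874
gripper_force: 0.0
```

Emit:
drive_tool:
  increments:
    - [[-1,0,0,0,0],[-1,0,0,0,0],[-1,0,0,0,0],[-1,0,0,0,0],[-1,0,0,0,0]]

```text
time_s: 22.9
tcp_pos: [0.485, 0.0718, 0.0542]
eef_rot: [-180.0, 0.0, -179.5]
contact_force: [-0.6, -0.8, 3.3]
gripper_width: 0.0479
gripper_force: 50.0
```

Emit:
drive_tool:
  increments:
    - [[-1,0,0,-0.2,0],[-1,0,0,-0.5,0],[-1,0,0,-0.8,0],[-1,0,0,-1,0],[-1,0,0,-1,0]]

```text
time_s: 23.52
tcp_pos: [0.4854, 0.0724, 0.1749]
eef_rot: [179.9, 0.1, -179.6]
contact_force: [0.2, -1.0, -4.9]
gripper_width: 0.0475
gripper_force: 50.0
```

```bash
python3 m.py c1a
```

```text
24.125 [0.48491745 0.0719034  0.17373384] [-1.79988986e+02 -1.94181236e-02 -1.79562120e+02] 0.047593773620180434 49.99864898622036
[-2.540e-01  8.000e-02 -5.014e+00 -1.000e-02  7.000e-03 -1.000e-03] [0.482 0.511 0.551 0.028 0.036 0.024]
```

Emit:
drive_tool:
  increments:
    - [[-1,-0.1,0,0,0],[-1,-0.4,0,0,0],[-1,-0.9,0,0,0],[-1,-0.4,0,0,0],[-1,-0.2,0,0,0]]

```text
time_s: 24.8
tcp_pos: [0.5076, 0.0715, 0.1702]
eef_rot: [-179.8, -0.4, -179.6]
contact_force: [-0.1, -0.9, -3.8]
gripper_width: 0.0476
gripper_force: 50.0
```

Emit:
drive_tool:
  increments:
    - [[-1,0,0,0,0],[-1,0,0,0,0],[-1,0,0,0,0]]

```text
time_s: 25.18
tcp_pos: [0.5098, 0.0723, 0.1743]
eef_rot: [180.0, 0.1, -179.6]
contact_force: [-0.1, -0.3, -4.3]
gripper_width: 0.0479
gripper_force: 50.0
```

```bash
python3 m.py c1b
```

```text
25.775 [0.50895862 0.07208907 0.17396561] [ 1.79999190e+02  6.32525352e-04 -1.79564554e+02] 0.04772331170387595 49.999732598662376
[ 9.000e-03 -1.900e-02 -4.858e+00 -1.300e-02 -1.000e-02  2.000e-03] [0.294 0.563 0.384 0.029 0.037 0.031]
```

Emit:
drive_tool:
  increments:
    - [[-1,0.1,0,0,0],[-1,0.4,0,0,0],[-1,0.9,0,0,0],[-1,0.4,0,0,0],[-1,0.2,0,0,0]]

```text
time_s: 26.45
tcp_pos: [0.4857, 0.0725, 0.1762]
eef_rot: [179.9, 0.3, -179.4]
contact_force: [1.1, 1.2, -4.1]
gripper_width: 0.0479
gripper_force: 50.0
```

Emit:
drive_tool:
  increments:
    - [[-1,0,0,0,0],[-1,0,0,0,0],[-1,0,0,0,0]]

```text
time_s: 26.82
tcp_pos: [0.4842, 0.0717, 0.1738]
eef_rot: [-180.0, -0.0, -179.6]
contact_force: [0.4, -0.3, -4.3]
gripper_width: 0.0479
gripper_force: 50.0
```

```bash
python3 m.py c1c
```

```text
27.425 [0.48495571 0.07187359 0.17393825] [-1.79998158e+02 -2.41340519e-03 -1.79566956e+02] 0.04776671324812012 49.99981731176376
[ 6.100e-02 -6.100e-02 -4.907e+00 -7.000e-03 -5.000e-03  4.000e-03] [0.54  0.338 0.378 0.035 0.032 0.024]
```

Level shaking with this drive does not move any slug, so I'll rock the case instead. I'll grip it lightly near one end and lift that end, so it pivots on its far edge to about 34°, then lower it, regrip in the middle and compare the moment.

Emit:
drive_tool:
  increments:
    - [[-1,0,0,0.45,0],[-1,0,0,0.85,0],[-1,0,0,0.96,0],[-1,0,0,0.98,0]]

```text
time_s: 27.98
tcp_pos: [0.4854, 0.072, 0.0565]
eef_rot: [-180.0, -0.0, -179.5]
contact_force: [0.7, 0.1, -5.4]
gripper_width: 0.0479
gripper_force: 50.0
```

Emit:
drive_tool:
  increments:
    - [[0.4,0,0,0,0],[0.4,0,0,0,0],[0.4,-0.2,0,0,0],[0.4,-0.37,0,0,0],[0.4,-0.37,0,0,0]]

```text
time_s: 28.6
tcp_pos: [0.5313, 0.0728, 0.0576]
eef_rot: [179.9, 0.2, -179.6]
contact_force: [-0.4, -0.4, 0.8]
gripper_width: 0.0615
gripper_force: 0.0
```

Emit:
drive_tool:
  increments:
    - [[-1,0,0,0,0],[-1,0,0,0,0],[-1,0,0,0,0]]
  squeeze: 12

```text
time_s: 28.98
tcp_pos: [0.5289, 0.0723, 0.0568]
eef_rot: [180.0, -0.0, -179.6]
contact_force: [-2.7, 0.5, 5.3]
gripper_width: 0.0479
gripper_force: 12.0
```

Emit:
drive_tool:
  increments:
    - [[-1,0.04,0,-0.1,0],[-1,0.085,0,-0.2,0],[-1,0.15,0,-0.3,0],[-1,0.24,0,-0.4,0],[-1,0.3,0,-0.45,0]]

```text
time_s: 29.6
tcp_pos: [0.4927, 0.072, 0.1115]
eef_rot: [180.0, 0.1, -179.6]
contact_force: [-0.1, 0.2, -4.2]
gripper_width: 0.0476
gripper_force: 12.0
```

```bash
sed -i 's/range(12)/range(int(sys.argv[2]))/' m.py; python3 m.py t1 2
python3 - <<'E'
import cv2
cv2.imwrite("pics/crop2.png",cv2.resize(cv2.imread("pics/t1.png")[100:270,200:400],None,fx=3,fy=3))
E
```

```text
29.7 [0.49276612 0.07207312 0.11129234] [ 1.79954378e+02  6.12281388e-02 -1.79545155e+02] 0.047827488870612105 11.99997615069151
[-1.435e+00 -1.460e-01 -4.392e+00 -1.000e-03  2.400e-02  3.300e-02] [1.098 0.439 0.199 0.007 0.251 0.003]
```

View pics/crop2.png

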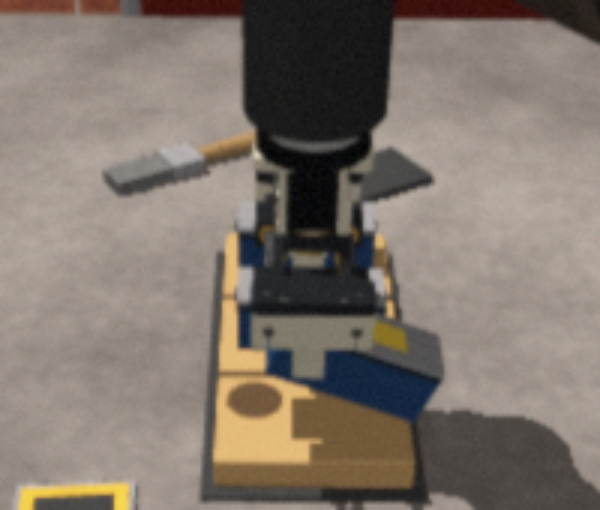

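The case pivoted only about 18° and hangs from the pads. I'll ease the grip here so the far end drops onto the brick.

Emit:
drive_tool:
  increments:
    - [[-1,0,0,0,0],[-1,0,0,0,0],[-1,0,0,0,0],[-1,0,0,0,0]]
  squeeze: 7

```text
time_s: 30.25
tcp_pos: [0.4936, 0.072, 0.1103]
eef_rot: [-180.0, 0.0, -179.6]
contact_force: [0.9, 0.2, -2.2]
gripper_width: 0.0478
gripper_force: 7.0
```

```bash
python3 m.py t1b 2
python3 - <<'E'
import cv2
cv2.imwrite("pics/crop3.png",cv2.resize(cv2.imread("pics/t1b.png")[100:270,200:400],None,fx=3,fy=3))
E
```

```text
30.35 [0.49353991 0.07196214 0.11032534] [-1.79998166e+02  8.07430365e-03 -1.79564540e+02] 0.0478750342084739 7.000022940337658
[ 0.339 -0.295 -2.502 -0.039 -0.23  -0.006] [0.008 0.342 0.526 0.014 0.012 0.013]
```

View pics/crop3.png

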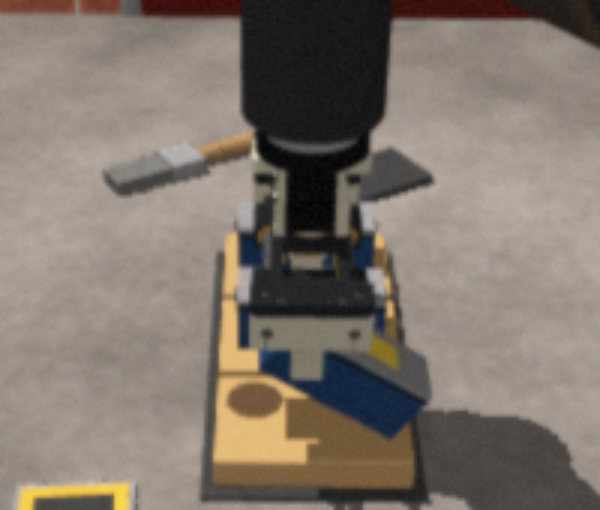

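It now tilts about 30° with its far edge on the brick near crop (390,435). I'll reverse the path, regrip in the middle and weigh it.

Emit:
drive_tool:
  increments:
    - [[-1,-0.06,0,0.05,0],[-1,-0.15,0,0.15,0],[-1,-0.215,0,0.25,0],[-1,-0.26,0,0.35,0],[-1,-0.3,0,0.45,0]]

```text
time_s: 31.02
tcp_pos: [0.5298, 0.0723, 0.0556]
eef_rot: [-180.0, -0.0, -179.6]
contact_force: [-2.3, 0.9, 10.1]
gripper_width: 0.0478
gripper_force: 7.0
```

Emit:
drive_tool:
  increments:
    - [[0.4,0,0,0,0],[0.4,0,0,0,0],[0.4,0.2,0,0,0],[0.4,0.37,0,0,0],[0.4,0.37,0,0,0]]

```text
time_s: 31.65
tcp_pos: [0.4838, 0.0718, 0.0569]
eef_rot: [180.0, 0.0, -179.5]
contact_force: [1.3, 0.2, 0.4]
gripper_width: 0.0614
gripper_force: 0.0
```

Emit:
drive_tool:
  increments:
    - [[-1,0,0,0,0],[-1,0,0,0,0],[-1,0,0,0,0],[-1,0,0,-0.15,0],[-1,0,0,-0.3,0]]
  squeeze: 50

```text
time_s: 32.28
tcp_pos: [0.4841, 0.0714, 0.0917]
eef_rot: [-179.9, -0.2, -179.6]
contact_force: [0.6, -0.3, -4.2]
gripper_width: 0.0476
gripper_force: 50.0
```

Emit:
drive_tool:
  increments:
    - [[-1,0,0,0,0],[-1,0,0,0,0],[-1,0,0,0,0]]

```text
time_s: 32.65
tcp_pos: [0.4843, 0.0716, 0.0914]
eef_rot: [-180.0, -0.1, -179.6]
contact_force: [-0.4, 0.6, -4.6]
gripper_width: 0.0476
gripper_force: 50.0
```

```bash
python3 m.py c1z 6
python3 - <<'E'
import cv2
cv2.imwrite("pics/crop4.png",cv2.resize(cv2.imread("pics/c1z.png")[100:270,200:400],None,fx=3,fy=3))
E
```

```text
32.95 [0.48489305 0.07190703 0.09216736] [-1.79990862e+02 -1.66456153e-02 -1.79558985e+02] 0.04749146608788942 49.99976612627506
[ 0.127 -0.101 -4.766 -0.009 -0.032 -0.018] [0.549 0.288 0.409 0.024 0.019 0.029]
```

View pics/crop4.png

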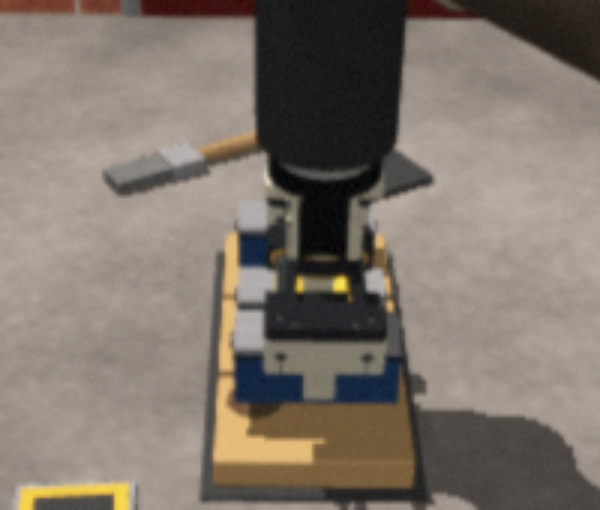

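Moment −0.03 N m is well short of the −0.09 expected for a slug at that end, so case 1 does not appear to rattle. Next, case 2 the same way.

Emit:
drive_tool:
  increments:
    - [[-1,0,0,0.15,0],[-1,0,0,0.27,0],[-1,0,0,0.295,0],[-1,0,0,0.295,0]]

```text
time_s: 33.5
tcp_pos: [0.485, 0.0719, 0.057]
eef_rot: [-180.0, -0.0, -179.5]
contact_force: [0.5, 0.1, -4.1]
gripper_width: 0.0479
gripper_force: 50.0
```

Emit:
drive_tool:
  increments:
    - [[1,0,0,0,0],[1,0,0,0,0],[1,0,0,0,0],[1,0,0,-0.25,0],[1,0,0,-0.55,0]]

```text
time_s: 34.12
tcp_pos: [0.4846, 0.0716, 0.1233]
eef_rot: [-179.9, -0.1, -179.6]
contact_force: [0.8, 1.2, 0.9]
gripper_width: 0.0864
gripper_force: 0.0
```

Emit:
drive_tool:
  increments:
    - [[1,-0.1,-0.4,0,0],[1,-0.3,-0.8,0,0],[1,-0.37,-0.9,0,0],[1,-0.37,-0.9,0.25,0],[1,-0.37,-0.9,0.55,0]]

```text
time_s: 34.75
tcp_pos: [0.5309, -0.0356, 0.0569]
eef_rot: [180.0, 0.1, -179.6]
contact_force: [0.4, 0.1, -0.5]
gripper_width: 0.0878
gripper_force: 0.0
```

Emit:
drive_tool:
  increments:
    - [[1,0,0,0,0],[-1,0,0,0,0],[-1,0,0,0,0],[-1,0,0,0,0],[-1,0,0,0,0]]
  squeeze: 7

```text
time_s: 35.38
tcp_pos: [0.5305, -0.0356, 0.0576]
eef_rot: [180.0, 0.1, -179.6]
contact_force: [-0.3, -0.0, -0.9]
gripper_width: 0.0534
gripper_force: 0.0
```

```bash
python3 -c "
from h import *
s=r.get_state();print(s['tcp_pos'],s['gripper_width'],s['gripper_force'],s['time_s'])"
```

```text
[ 0.53048101 -0.03560913  0.05757636] 0.053352186686986804 0.0 35.375
```

Not closed yet. I'll give it two more rows, then tilt.

Emit:
drive_tool:
  increments:
    - [[-1,0,0,0,0],[-1,0,0,0,0]]

```text
time_s: 35.62
tcp_pos: [0.5304, -0.0358, 0.0574]
eef_rot: [-180.0, 0.0, -179.5]
contact_force: [-1.5, 0.5, 5.6]
gripper_width: 0.0477
gripper_force: 7.0
```

Emit:
drive_tool:
  increments:
    - [[-1,0.04,0,-0.1,0],[-1,0.085,0,-0.2,0],[-1,0.15,0,-0.3,0],[-1,0.24,0,-0.4,0],[-1,0.3,0,-0.45,0]]

```text
time_s: 36.25
tcp_pos: [0.4938, -0.036, 0.1122]
eef_rot: [180.0, 0.1, -179.6]
contact_force: [0.6, -0.4, -3.8]
gripper_width: 0.0483
gripper_force: 7.0
```

Emit:
drive_tool:
  increments:
    - [[-1,0,0,0,0],[-1,0,0,0,0],[-1,0,0,0,0],[-1,0,0,0,0]]

```text
time_s: 36.75
tcp_pos: [0.495, -0.0359, 0.1111]
eef_rot: [-180.0, 0.0, -179.6]
contact_force: [3.0, -0.7, 1.5]
gripper_width: 0.0478
gripper_force: 7.0
```

```bash
python3 m.py t2 3
python3 - <<'E'
import cv2
cv2.imwrite("pics/crop5.png",cv2.resize(cv2.imread("pics/t2.png")[100:270,200:400],None,fx=3,fy=3))
E
```

```text
36.9 [ 0.49493094 -0.03591892  0.11112436] [ 1.79998856e+02  5.95224969e-02 -1.79551129e+02] 0.04779247765467033 7.0001995749771595
[ 2.816  0.203  1.259 -0.182 -0.952  0.04 ] [0.242 0.294 0.383 0.045 0.117 0.025]
```

View pics/crop5.png

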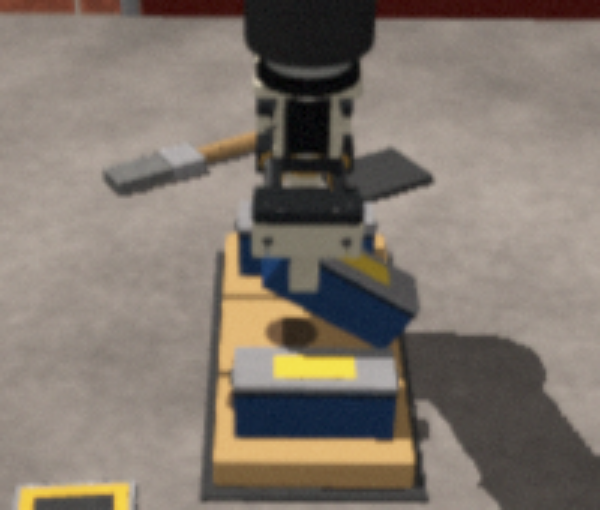

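Case 2 is tilted about 30° on its brick, lower corner near crop (390,345). I'll lower it, regrip and weigh it.

Emit:
drive_tool:
  increments:
    - [[-1,-0.06,0,0.05,0],[-1,-0.15,0,0.15,0],[-1,-0.215,0,0.25,0],[-1,-0.26,0,0.35,0],[-1,-0.3,0,0.45,0]]

```text
time_s: 37.58
tcp_pos: [0.53, -0.0358, 0.056]
eef_rot: [-180.0, -0.1, -179.6]
contact_force: [-1.9, 2.6, 10.6]
gripper_width: 0.048
gripper_force: 7.0
```

Emit:
drive_tool:
  increments:
    - [[0.4,0,0,0,0],[0.4,0,0,0,0],[0.4,0.2,0,0,0],[0.4,0.37,0,0,0],[0.4,0.37,0,0,0]]

```text
time_s: 38.2
tcp_pos: [0.4844, -0.0363, 0.0574]
eef_rot: [180.0, -0.0, -179.6]
contact_force: [0.5, -0.5, 0.5]
gripper_width: 0.0611
gripper_force: 0.0
```

Emit:
drive_tool:
  increments:
    - [[-1,0,0,0,0],[-1,0,0,0,0],[-1,0,0,0,0],[-1,0,0,-0.15,0],[-1,0,0,-0.3,0]]
  squeeze: 50

```text
time_s: 38.83
tcp_pos: [0.4848, -0.0363, 0.0923]
eef_rot: [-180.0, -0.2, -179.6]
contact_force: [0.6, -0.8, -5.2]
gripper_width: 0.0477
gripper_force: 50.0
```

Emit:
drive_tool:
  increments:
    - [[-1,0,0,0,0],[-1,0,0,0,0],[-1,0,0,0,0]]

```text
time_s: 39.2
tcp_pos: [0.4851, -0.0363, 0.0919]
eef_rot: [-180.0, -0.1, -179.6]
contact_force: [0.5, -0.4, -5.3]
gripper_width: 0.0474
gripper_force: 50.0
```

```bash
python3 m.py c2z 6
```

```text
39.5 [ 0.4856952  -0.03611749  0.09274016] [-1.79992997e+02 -2.27750086e-02 -1.79565199e+02] 0.047699215852586185 49.99981239438057
[ 0.159 -0.047 -4.818 -0.009 -0.014 -0.012] [0.387 0.481 0.568 0.025 0.024 0.017]
```

Case 2 reads −0.01, so it is packed. On to case 3.

Emit:
drive_tool:
  increments:
    - [[-1,0,0,0.15,0],[-1,0,0,0.27,0],[-1,0,0,0.295,0],[-1,0,0,0.295,0]]

```text
time_s: 40.05
tcp_pos: [0.4858, -0.0361, 0.0577]
eef_rot: [-180.0, -0.0, -179.6]
contact_force: [0.8, 0.3, -6.2]
gripper_width: 0.0478
gripper_force: 50.0
```

Emit:
drive_tool:
  increments:
    - [[1,0,0,0,0],[1,0,0,0,0],[1,0,0,0,0],[1,0,0,-0.25,0],[1,0,0,-0.55,0]]

```text
time_s: 40.67
tcp_pos: [0.4854, -0.0363, 0.1239]
eef_rot: [-180.0, -0.1, -179.6]
contact_force: [0.5, 1.2, 0.4]
gripper_width: 0.0864
gripper_force: 0.0
```

Emit:
drive_tool:
  increments:
    - [[1,-0.1,-0.4,0,0],[1,-0.3,-0.8,0,0],[1,-0.39,-0.9,0,0],[1,-0.39,-0.91,0.25,0],[1,-0.39,-0.91,0.55,0]]

```text
time_s: 41.3
tcp_pos: [0.5341, -0.145, 0.0574]
eef_rot: [180.0, 0.1, -179.6]
contact_force: [-0.5, 0.8, -0.3]
gripper_width: 0.0874
gripper_force: 0.0
```

Emit:
drive_tool:
  increments:
    - [[-1,0,0,0,0],[-1,0,0,0,0],[-1,0,0,0,0],[-1,0,0,0,0],[-1,0,0,0,0]]
  squeeze: 7

```text
time_s: 41.92
tcp_pos: [0.5339, -0.1448, 0.0584]
eef_rot: [180.0, 0.1, -179.5]
contact_force: [-1.6, 1.5, 6.1]
gripper_width: 0.0478
gripper_force: 7.0
```

Emit:
drive_tool:
  increments:
    - [[-1,0,0,0,0]]

```text
time_s: 42.05
tcp_pos: [0.5339, -0.1448, 0.0584]
eef_rot: [180.0, 0.1, -179.5]
contact_force: [-0.8, 1.6, 6.8]
gripper_width: 0.048
gripper_force: 7.0
```

Emit:
drive_tool:
  increments:
    - [[-1,0.04,0,-0.1,0],[-1,0.085,0,-0.2,0],[-1,0.15,0,-0.3,0],[-1,0.24,0,-0.4,0],[-1,0.3,0,-0.45,0]]

```text
time_s: 42.68
tcp_pos: [0.4971, -0.1452, 0.1129]
eef_rot: [180.0, 0.1, -179.6]
contact_force: [0.5, -0.6, -2.3]
gripper_width: 0.0481
gripper_force: 7.0
```

Emit:
drive_tool:
  increments:
    - [[-1,0,0,0,0],[-1,0,0,0,0],[-1,0,0,0,0],[-1,0,0,0,0]]

```text
time_s: 43.18
tcp_pos: [0.4981, -0.1452, 0.1116]
eef_rot: [-180.0, 0.0, -179.5]
contact_force: [0.9, 0.3, 0.5]
gripper_width: 0.0479
gripper_force: 7.0
```

```bash
python3 m.py t3 2
```

```text
43.275 [ 0.49806289 -0.14522714  0.11163713] [-1.79988981e+02  4.29437696e-02 -1.79550400e+02] 0.04784216212765338 7.000007517635822
[ 1.282  0.074  0.592 -0.068 -0.557  0.037] [0.674 0.111 0.048 0.037 0.048 0.01 ]
```

Emit:
drive_tool:
  increments:
    - [[-1,-0.06,0,0.05,0],[-1,-0.15,0,0.15,0],[-1,-0.215,0,0.25,0],[-1,-0.26,0,0.35,0],[-1,-0.3,0,0.45,0]]

```text
time_s: 43.95
tcp_pos: [0.5335, -0.145, 0.0567]
eef_rot: [-180.0, -0.1, -179.6]
contact_force: [-2.9, 1.2, 10.6]
gripper_width: 0.048
gripper_force: 7.0
```

Emit:
drive_tool:
  increments:
    - [[0.4,0,0,0,0],[0.4,0,0,0,0],[0.4,0.2,0,0,0],[0.4,0.37,0,0,0],[0.4,0.37,0,0,0]]

```text
time_s: 44.58
tcp_pos: [0.4876, -0.1453, 0.0581]
eef_rot: [180.0, 0.0, -179.6]
contact_force: [1.3, -0.3, 0.1]
gripper_width: 0.0614
gripper_force: 0.0
```

Emit:
drive_tool:
  increments:
    - [[-1,0,0,0,0],[-1,0,0,0,0],[-1,0,0,0,0],[-1,0,0,-0.15,0],[-1,0,0,-0.3,0]]
  squeeze: 50

```text
time_s: 45.2
tcp_pos: [0.4881, -0.1452, 0.0928]
eef_rot: [180.0, -0.2, -179.6]
contact_force: [0.1, -0.7, -5.6]
gripper_width: 0.0479
gripper_force: 50.0
```

Emit:
drive_tool:
  increments:
    - [[-1,0,0,0,0],[-1,0,0,0,0],[-1,0,0,0,0]]

```text
time_s: 45.58
tcp_pos: [0.4883, -0.1453, 0.0925]
eef_rot: [180.0, -0.1, -179.6]
contact_force: [1.3, -0.1, -5.7]
gripper_width: 0.0476
gripper_force: 50.0
```

```bash
python3 m.py c3z 6
python3 - <<'E'
import cv2,numpy as np
a=[cv2.resize(cv2.imread(f"pics/{n}.png")[100:270,230:360],None,fx=3,fy=3) for n in("t3","c3z")]
cv2.imwrite("pics/crop6.png",np.hstack(a))
E
```

```text
45.875 [ 0.48892729 -0.14527537  0.09335487] [ 1.79998897e+02 -1.90395181e-02 -1.79572042e+02] 0.04789892947484407 49.99995946884155
[-0.117 -0.119 -5.587 -0.006 -0.096  0.006] [0.609 0.305 0.18  0.019 0.026 0.038]
```

View pics/crop6.png

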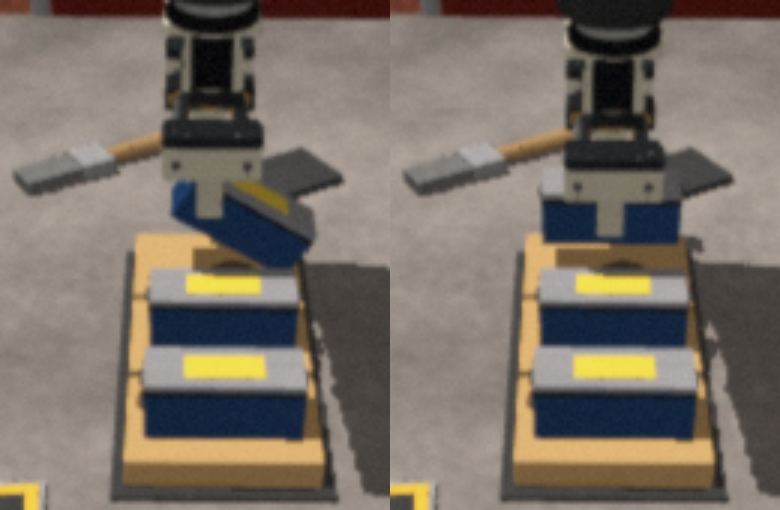

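Case 3 reads −0.096 N m, just what a slug at the end gives, so it is the rattler. Cases 1 and 2 stand level and centred on their bricks. I'll lift case 3 and carry it to the plate.

Emit:
drive_tool:
  increments:
    - [[-1,0,0,-0.2,0],[-1,0,0,-0.45,0],[-1,0,0,-0.65,0],[-1,0,0,-0.7,0],[-1,0,0,-0.7,0]]

```text
time_s: 46.55
tcp_pos: [0.4888, -0.1452, 0.1772]
eef_rot: [180.0, 0.0, -179.6]
contact_force: [-0.4, -0.1, -5.2]
gripper_width: 0.0477
gripper_force: 50.0
```

Emit:
drive_tool:
  increments:
    - [[-1,-0.07,0.15,0,0],[-1,-0.2,0.38,0,0],[-1,-0.33,0.62,0,0],[-1,-0.45,0.86,0,0],[-1,-0.5,0.95,0,0]]

```text
time_s: 47.18
tcp_pos: [0.5486, -0.0287, 0.1762]
eef_rot: [-180.0, -0.1, -179.5]
contact_force: [-0.3, -1.2, -4.9]
gripper_width: 0.0474
gripper_force: 50.0
```

Emit:
drive_tool:
  increments:
    - [[-1,-0.07,0.15,0,0],[-1,-0.2,0.38,0,0],[-1,-0.33,0.62,0,0],[-1,-0.45,0.86,0,0],[-1,-0.5,0.95,0,0]]

```text
time_s: 47.8
tcp_pos: [0.6081, 0.0857, 0.177]
eef_rot: [-180.0, -0.0, -179.5]
contact_force: [-0.3, -0.2, -4.3]
gripper_width: 0.0481
gripper_force: 50.0
```

Emit:
drive_tool:
  increments:
    - [[-1,-0.07,0.15,0,0],[-1,-0.2,0.38,0,0],[-1,-0.33,0.62,0,0],[-1,-0.4,0.77,0,0],[-1,-0.43,0.82,0,0]]

```text
time_s: 48.42
tcp_pos: [0.6582, 0.1834, 0.1771]
eef_rot: [-180.0, -0.0, -179.5]
contact_force: [-0.4, 0.0, -5.6]
gripper_width: 0.0477
gripper_force: 50.0
```

Emit:
drive_tool:
  increments:
    - [[-1,0,0,0,0],[-1,0,0,0,0],[-1,0,0,0,0],[-1,0,0,0,0],[-1,0,0,0,0]]

```text
time_s: 49.05
tcp_pos: [0.6581, 0.1822, 0.1778]
eef_rot: [180.0, 0.0, -179.6]
contact_force: [0.1, -0.1, -4.9]
gripper_width: 0.0476
gripper_force: 50.0
```

```bash
python3 m.py end 5
python3 - <<'E'
from h import *
im=capture("top")
for q in blobs("top",im,(22,150,120),(34,255,255),40,0.082):print(*q)
E
```

```text
49.3 [0.65814203 0.18241172 0.17758367] [-1.79999244e+02  2.06079895e-03 -1.79564224e+02] 0.04748947856476407 49.99991834163666
[-0.285  0.043 -5.21   0.01  -0.119 -0.007] [0.33  0.53  0.331 0.013 0.025 0.015]
[293.5 219.5] [ 0.4869 -0.0359  0.082 ] [0.0243 0.0566] -179.9
[253.5 219.5] [0.4866 0.072  0.082 ] [0.0243 0.0566] -179.8
[228.2 166.6] [0.6295 0.1409 0.082 ] [0.028  0.0467] -85.0
```

View pics/end.png

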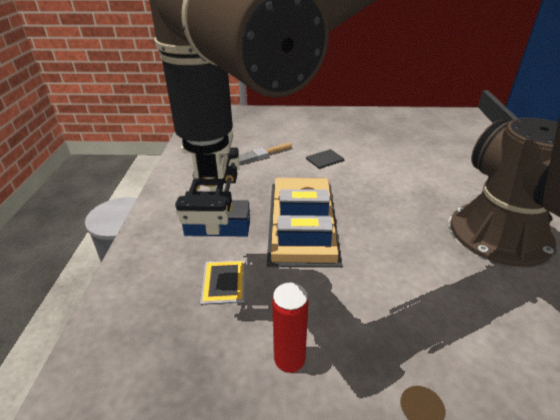

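The case is held level and still over the plate (side view: case near (217,222)). Cases 1 and 2 are exactly at their starting poses.

```bash
python3 -c "
from plant import job
print(job.close_job())"
```

```text
the job is handed in; nothing more can be done
None
```

Case 3 is the one that rattles: after rocking, its moment shifted by about 0.09 N m, as a slug at one end would give. I handed the job in at about 49 s with it held level and still over the plate, about 15 cm up, and cases 1 and 2 back on their own bricks; no verdict came back.

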